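# Pack the tamper and stack the turned tote on the coffee bar

## Task

Stand the tamper upright on the floor of the grey tote, in the free space beside the tin. Then take the turquoise tote off the sloping drain rack and gently set it on top of the grey one, turned so that its orange end lies over the grey tote's plain end: that way its feet stand on the inner posts and it stacks level, rather than nesting onto what is inside. Let go, and leave the tin standing in its tote and the cup, pitcher, jar and spoon where they are.

Things in the scene. Friction and masses are not known exactly. Their poses are not given: they have to be found in the camera images.
- tote_base: Dark grey stack-nest tote, loose, 0.5 kg, level on the counter. Origin: centre of its underside; x along its length towards its orange end, z up. Rim 100 mm up, 174 x 130 mm outside; floor 4 mm thick. Below 45 mm it is narrow, 138 x 74 mm inside, 146 x 82 outside; above 49 mm 156 x 120 inside. A tin stands near its plain (-x) end; free floor for the tamper about x = +30 mm, y = 0.
- tote_base_c (a point): Centre of the grey tote, 50 mm above its underside. Inside its side walls are four posts to stack on: x = -44 and +16 mm, 24 mm wide, inner faces at y = +-45 mm, tops 92 mm up (8 mm below the rim).
- tote_base_mark (a point): Middle of the top edge of the grey tote's orange end wall, (82.5, 0, 100) mm from the centre of its underside. The other end wall is plain grey.
- tote_top_c (a point): Turquoise stack-nest tote, empty, about 0.3 kg, shaped like the grey one, on the sloping rack, its orange end roughly the same way as the grey tote's. Point: its centre, 50 mm below the rim and above the underside; x to its orange end, z its own up (30 degrees off vertical at the start). Stacked, its underside is 92 mm above the grey one's, with 5 mm play each way; unturned, it nests (55 if empty).
- tote_top_mark (a point): Middle of the top edge of its orange end wall: (82.5, 0, 50) mm from the tote's centre, in its axes. Both end walls (x = +82.5 and -82.5 mm) are 9 mm thick and 51 mm deep: pinch one across its thickness from the rim. Side walls are 5 mm. Four feet at x = +44 and -16 mm, 22 mm wide, out to y = +-55 mm, level with its underside.
- tamper_c (a point): Coffee tamper standing on the counter, 82 mm tall, about 0.32 kg: steel foot 52 mm across and 20 mm high, narrow neck, dark wooden handle 30 mm across from 44 to 74 mm above its underside. This point: on its axis, 41 mm up; z up.
- tin_c (a point): Aluminium tin with black lid, 40 mm across, 60 mm tall, standing in the grey tote near its plain end. This point: its centre, 30 mm up; z up.
- rack: Steel drain rack, fixed, 240 mm wide (y), 150 mm deep; its grid slopes 30 degrees, low side to its -x (towards the robot), with a 12 mm high lip along the low edge that the tote leans on; highest point about 90 mm. Origin: on the counter under its middle, where the grid is 52 mm up; z up.
- cup_rim (a point): Turquoise cup with a handle, 84 mm across, 62 mm tall; this point: centre of its rim; z up. Bystander.
- pitcher_rim (a point): Steel milk pitcher with a handle, 72 mm across, 85 mm tall; this point: centre of its rim; z up. Bystander.
- jar: Amber glass jar with wooden lid, 80 mm across, 120 mm tall; origin: centre of its underside; z up. Bystander.
- spoon_grip (a point): Spoon with a light wooden handle, 150 mm long, lying on the counter; this point: on its handle. Bystander.
Mind the look-alikes: they are no part of the job. What is shaped like the part that bears tote_top_c but purple is not meant. What is shaped like the tote_base but green is not meant.

How it is judged (in metres and radians):
On the way:
1. the tamper stands upright on the grey tote's floor, let go, with the tin still standing beside it (x of tamper_c in the frame of tote_base between -0.07 and 0.07 m and y of tamper_c in the frame of tote_base between -0.04 and 0.04 m and z of tamper_c in the frame of tote_base between 0.037 and 0.053 m and angle between each of tamper_c, tin_c's own z axis and vertical below 0.15 rad and x of tin_c in the frame of tote_base between -0.07 and 0.07 m and y of tin_c in the frame of tote_base between -0.04 and 0.04 m and z of tin_c in the frame of tote_base between 0.027 and 0.041 m and contact force between the fingers and tamper below 0.1 N), for 0.2 s.
At the end, for the whole second after the job is handed in: Tamper and tin upright (0.15 rad) on the grey tote's floor; turquoise tote stacked on it: undersides 88 to 96 mm apart, centred within 9 mm in x and y, parallel within 0.04 rad, orange end over the plain end; grey tote level on the counter (0.04 rad, 4 mm); turquoise tote at rest (x of tamper_c in the frame of tote_base between -0.07 and 0.07 m and y of tamper_c in the frame of tote_base between -0.04 and 0.04 m and z of tamper_c in the frame of tote_base between 0.037 and 0.053 m and angle between each of tamper_c, tin_c's own z axis and vertical below 0.15 rad and x of tin_c in the frame of tote_base between -0.07 and 0.07 m and y of tin_c in the frame of tote_base between -0.04 and 0.04 m and z of tin_c in the frame of tote_base between 0.027 and 0.041 m and z of tote_top_c in the frame of tote_base between 0.138 and 0.146 m and x of tote_top_c in the frame of tote_base between -0.009 and 0.009 m and y of tote_top_c in the frame of tote_base between -0.009 and 0.009 m and angle between the z axis of tote_top_c and the z axis of tote_base, either way round below 0.04 rad and x of tote_top_mark in the frame of tote_base below -0.06 m and angle between tote_base's own z axis and vertical below 0.04 rad and height (world z) of tote_base below 0.004 m and linear speed of tote_top below 0.02 m/s); the robot touches nothing.
It fails at once if the turquoise tote is dropped or slammed onto the grey one (more than 60 N) (contact force between tote_top and tote_base above 60 N).
It fails at once if the cup is moved more than 40 mm (distance of cup_rim from where it was at the start of the episode above 0.04 m).
It fails at once if the pitcher is moved more than 40 mm (distance of pitcher_rim from where it was at the start of the episode above 0.04 m).
It fails at once if the jar is moved more than 40 mm (distance of jar from where it was at the start of the episode above 0.04 m).
It fails at once if the spoon is moved more than 40 mm (distance of spoon_grip from where it was at the start of the episode above 0.04 m).
It also fails if it takes over 54 s, if anything falls off the work surface, if the arm or the gripper's body presses on something with over 40 N, if the wrist force passes 120 N, or if a joint passes its speed limit or range.

## Robot

A 6-joint arm with a two-finger parallel gripper is mounted at the origin on the work surface. World frame = base frame: x ahead of the robot, y to its left, z up, the work surface at z = 0. Lengths are in mm, angles in rad, forces in N, time in s.
With the tool pointing down it reaches from about 300 to 1000 mm from the base axis. Payload 5.1 kg.
Tool frame: the origin (TCP) lies midway between the tips of the shut fingers; the grasp point (between the pads) lies 19 mm behind it; z points along the fingers, y is the direction in which the jaws open and shut (so a half turn about z gives the same grasp; the last joint's range is limited). The gripper opens to 95 mm and grips with 3 to 60 N. Pads are 20 mm wide; open, the fingers measure 119 mm over their backs; the gripper's body (75 mm by 180 mm) begins 59 mm behind the grasp point.
Start: joints at [1.206, 0.124, 1.65, -0, 1.367, -0.083], TCP at [180.777, 624.343, 214.656] pointing down, gripper open.
Joint ranges: [-2.61, 2.61], [-1.02, 2.33], [0.03, 2.71], [-1.35, 4.49], [0.32, 2.68], [-2.91, 2.91]. Speed limits (rad/s): [2.57, 2.57, 3.14, 3.14, 3.14, 3.14].

## Interface

Orientations are given as a unit quaternion [w, x, y, z].
In Python, from rig import observe, get_image, get_calibration, job_done gives the robot as it stands.
- The arm moves only by the tool apply_moves, never from a script. Its arguments are lists of equal length, an entry for each row: "turn": the turn, a rotation vector about the world's x, y, z in rad, a list of three; "xyz": the shift along the world's x, y, z in mm, a list of three; "hand": the finger opening in mm, from 0 to 95.1. In form: {"turn": [[ax, ay, az], ...], "xyz": [[dx, dy, dz], ...], "hand": [hand, ...]}. A call has 1 to 12 rows; each row shifts and turns the commanded pose from where the row before left it; what a row does not reach is not made up. A row lasts 1/8 s, in which the tool goes at most 62.5 mm and 10.7 degrees, less where a joint would pass 70% of its speed; a pose out of reach is approached as far as the arm can. A call with a gripper value outside its range is refused whole. The fingers move at their own pace and stop on an object; "squeeze" is the grip in N (left out, the last holds). Time passes only in rows, so rows that do not move let the fingers close. It gives the time, the measured TCP pose, the force and the opening at its end, in the units of the state.
- observe(): the state, without advancing time (a new reading comes with each control period).
- get_image(name): name is "side" or "top"; returns (picture, depth): 480x640x3 uint8, blue, green, red; 480x640 float32, mm along the optical axis (not along the pixel's ray), 0 where there is no reading.
- get_calibration(name): a dict with "K" (3x3 intrinsics, pixels), "k1" (the pictures are not rectified: a ray, as slopes to the right and down, at radius r is drawn at 1 + k1 r^2 times it, then the intrinsics apply), "rvec" (rotation vector, rad) and "tvec" (3), from world to camera coordinates, as OpenCV has them. Camera axes: x right, y down, z forward; pixel columns grow to the right and rows downward; lengths in mm; the calibration is good to about 2 mm. A picture is of the moment at which its call begins. get_calibration takes no time and is no camera call.
- job_done(): hands the job in, once; it reports no verdict.
The state is a dict: "t": time; "joint_pos": joint angles; "joint_vel": joint speeds; "joint_efforts": joint torques, N m; "eef_pos": TCP position; "tcp_rot": TCP orientation; "contact_force": force on the tool from outside, world axes, zero at the start; "wrist_torque": the same for the moment, N m; "width": finger opening in mm.
Only numpy, scipy, OpenCV 4.12 (cv2) and the standard library are available. Lean on these libraries where they do the work, as an engineer would, in place of code of your own. Each camera call takes 0.05 s, during which the arm holds its last target.

## Working session

There is one attempt and no reset: what is moved stays moved. The work goes in short steps, Python scripts to look and compute and a tool call to move; the robot and the scene stay as the last step left them, time stands still between calls to the robot, and variables do not carry over. Pictures are saved under pics/ and viewed, and the job is handed in when it is done.

Besides the shell and the picture viewer there is one more tool, called after "Call:" in YAML: its name, and indented under it one key for each argument. apply_moves: Moves the arm, as the interface text tells. Its arguments: {"type":"object","properties":{"turn":{"type":"array","items":{"type":"array","items":{"type":"number"}}},"xyz":{"type":"array","items":{"type":"array","items":{"type":"number"}}},"hand":{"type":"array","items":{"type":"number"}},"squeeze":{"type":"number"}},"required":["turn","xyz","hand"]}

```bash
mkdir -p pics; ls; cat > h.py <<'E'
import numpy as np, cv2
from rig import observe,get_image,get_calibration,job_done
def snap(n,f):
    im,d=get_image(n); cv2.imwrite('pics/'+f+'.png',im); np.save('pics/'+f+'.npy',d); return im,d
def cal(n):
    c=get_calibration(n); K=np.array(c['K'],float).reshape(3,3); R=cv2.Rodrigues(np.array(c['rvec'],float))[0]; t=np.array(c['tvec'],float).ravel()
    return K,float(c['k1']),R,t
def rays(n,uv):
    K,k1,R,t=cal(n); uv=np.asarray(uv,float).reshape(-1,1,2)
    p=cv2.undistortPoints(uv,K,np.array([k1,0,0,0.])).reshape(-1,2)
    return np.c_[p,np.ones(len(p))]
def onplane(n,uv,z):
    K,k1,R,t=cal(n); d=rays(n,uv)@R; o=-R.T@t
    s=(z-o[2])/d[:,2]; return o+d*s[:,None]
def withdepth(n,uv,dep):
    K,k1,R,t=cal(n); r=rays(n,uv)*np.asarray(dep,float).reshape(-1,1)
    return (r-t)@R
def proj(n,P):
    K,k1,R,t=cal(n); return cv2.projectPoints(np.asarray(P,float).reshape(-1,1,3),cv2.Rodrigues(R)[0],t,K,np.array([k1,0,0,0.]))[0].reshape(-1,2)
def cloud(n,d):
    v,u=np.mgrid[0:480,0:640]; uv=np.c_[u.ravel(),v.ravel()]
    return withdepth(n,uv,d.ravel()).reshape(480,640,3)
E
python3 - <<'E'
from h import *
snap('side','s0');snap('top','t0')
for n in('side','top'):
    K,k,R,t=cal(n);print(n,K.tolist(),k,(-R.T@t).round(),R.round(2).tolist())
print(observe())
E
```

```text
pics
side [[567.7000640854063, 0.0, 317.0820328471432], [0.0, 567.7000640854063, 237.57510113707494], [0.0, 0.0, 1.0]] -0.07417489392484769 [ 479.  873. 1032.] [[-1.0, -0.04, -0.0], [-0.02, 0.69, -0.72], [0.03, -0.72, -0.69]]
top [[455.72647007013455, 0.0, 330.6629556162962], [0.0, 455.72647007013455, 238.10137078684824], [0.0, 0.0, 1.0]] -0.08522287491114897 [ 282.  -68. 1258.] [[-0.1, -1.0, -0.0], [-0.97, 0.1, -0.21], [0.21, -0.02, -0.98]]
{'t': 0.1, 'joint_pos': array([ 1.20639578e+00,  1.24468558e-01,  1.65152203e+00, -4.76699357e-05,
        1.36748887e+00, -8.25986046e-02]), 'joint_vel': array([-0.00222789, -0.00097167, -0.00250805,  0.00047663,  0.00022284,
       -0.00121596]), 'joint_efforts': array([ 4.50508742e-04, -4.18880403e+01, -3.61099148e+01,  7.76792667e-02,
        4.62032086e-02, -9.01409226e-05]), 'eef_pos': array([180.5915713 , 623.81185941, 213.50051716]), 'tcp_rot': array([-1.86340469e-04,  1.40430363e-01,  9.90090108e-01, -9.25112968e-04]), 'contact_force': array([0.13135602, 0.55524552, 0.45098768]), 'wrist_torque': array([-0.01529174, -0.00131872,  0.00234175]), 'width': 95.04270887301311}
```

```bash
sleep 2; ls pics
```

```text
s0.npy
s0.png
t0.npy
t0.png
```

View pics/s0.png

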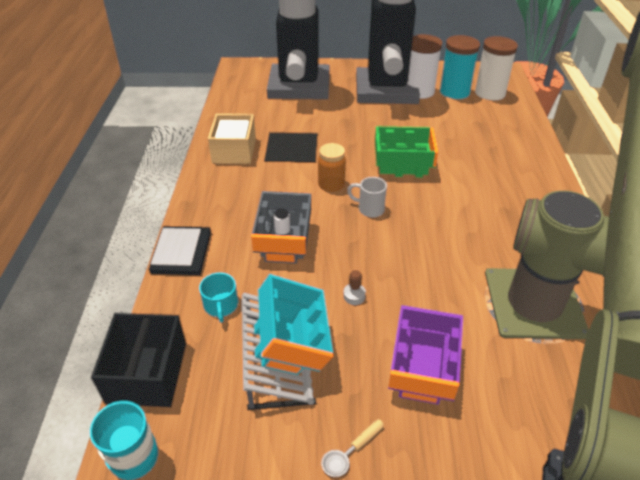

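View pics/t0.png

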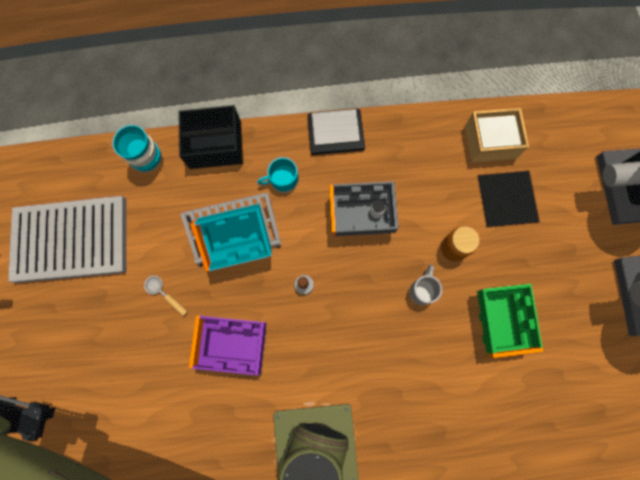

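Side view: turquoise tote on the rack at (293,322), with the purple look-alike at (428,350). Grey tote at (283,222), with the green look-alike at (405,150) and a black bin at (140,358). Tamper at (355,288). In the top view the same things sit at (233,237), (228,345), (363,209), (510,320), (211,136) and (303,285). I choose the turquoise tote on the rack and the grey tote with the tin in it, and check both in a crop.

```bash
python3 - <<'E'
from h import *
s=cv2.imread('pics/s0.png');t=cv2.imread('pics/t0.png')
a=cv2.resize(s[180:410,220:390],None,fx=2.5,fy=2.5,interpolation=3)
b=cv2.resize(t[170:310,180:410],None,fx=1.6,fy=1.6,interpolation=3)
c=np.zeros((max(a.shape[0],b.shape[0]),a.shape[1]+b.shape[1],3),np.uint8);c[:a.shape[0],:a.shape[1]]=a;c[:b.shape[0],a.shape[1]:]=b
print(c.shape);cv2.imwrite('pics/c0.png',c)
for n,f,im in(('side','s0',s),('top','t0',t)):
    d=np.load(f'pics/{f}.npy');P=cloud(n,d);hsv=cv2.cvtColor(im,cv2.COLOR_BGR2HSV)
    print(n,'zero frac',(d==0).mean())
    for nm,lo,hi in(('turq',(85,120,60),(100,255,255)),('orange',(8,200,150),(16,255,255))):
        m=cv2.inRange(hsv,lo,hi);k,l,st,ce=cv2.connectedComponentsWithStats(m)
        for i in range(1,k):
            if st[i,4]>60:
                q=P[(l==i)&(d>0)]; print(nm,ce[i].round(),st[i,4],np.percentile(q,[2,50,98],axis=0).round().tolist())
E
```

```text
(575, 793, 3)
side zero frac 0.004091796875
turq [457.  74.] 1230 [[8.0, -986.0, 8.0], [60.0, -953.0, 92.0], [101.0, -939.0, 165.0]]
turq [219. 294.] 1268 [[701.0, -17.0, 3.0], [741.0, 13.0, 35.0], [778.0, 92.0, 63.0]]
turq [291. 315.] 4236 [[487.0, 75.0, 39.0], [566.0, 123.0, 98.0], [627.0, 232.0, 169.0]]
turq [119. 428.] 2441 [[793.0, 301.0, 20.0], [849.0, 406.0, 116.0], [883.0, 465.0, 146.0]]
turq [138. 467.] 490 [[792.0, 402.0, 2.0], [819.0, 444.0, 43.0], [866.0, 467.0, 57.0]]
orange [279. 244.] 697 [[551.0, -106.0, 55.0], [609.0, -101.0, 77.0], [670.0, -96.0, 100.0]]
orange [280. 257.] 112 [[580.0, -117.0, 10.0], [612.0, -113.0, 20.0], [640.0, -109.0, 28.0]]
orange [297. 354.] 975 [[484.0, 236.0, 81.0], [543.0, 246.0, 123.0], [597.0, 254.0, 163.0]]
orange [283. 366.] 85 [[547.0, 233.0, 51.0], [572.0, 237.0, 68.0], [597.0, 242.0, 85.0]]
orange [423. 385.] 842 [[240.0, 267.0, 58.0], [299.0, 279.0, 80.0], [359.0, 291.0, 101.0]]
top zero frac 0.004039713541666667
turq [131. 142.] 911 [[794.0, 376.0, 93.0], [852.0, 433.0, 116.0], [882.0, 465.0, 147.0]]
turq [151. 162.] 190 [[791.0, 375.0, 2.0], [819.0, 403.0, 43.0], [861.0, 444.0, 58.0]]
turq [281. 175.] 824 [[699.0, -11.0, 1.0], [748.0, 29.0, 18.0], [779.0, 85.0, 64.0]]
turq [235. 236.] 3298 [[488.0, 75.0, 37.0], [569.0, 161.0, 72.0], [617.0, 237.0, 169.0]]
orange [200. 246.] 240 [[480.0, 232.0, -0.0], [535.0, 242.0, 135.0], [589.0, 283.0, 169.0]]
orange [194. 341.] 155 [[237.0, 262.0, -3.0], [302.0, 282.0, 96.0], [369.0, 325.0, 104.0]]
```

View pics/c0.png

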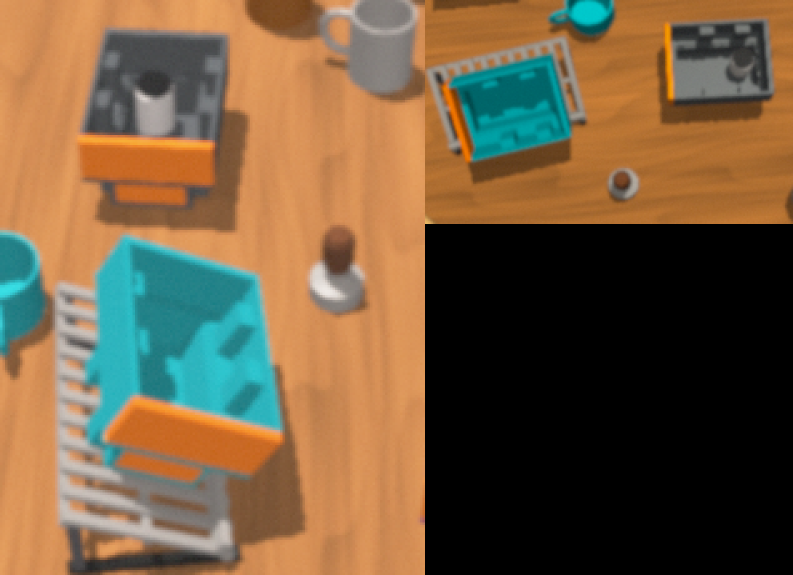

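```bash
cat > fit.py <<'E'
from h import *
def load(n,f):
    im=cv2.imread(f'pics/{f}.png');d=np.load(f'pics/{f}.npy');return cv2.cvtColor(im,cv2.COLOR_BGR2HSV),d,cloud(n,d)
def plane(q,it=4):
    for _ in range(it):
        c=q.mean(0);u,s,v=np.linalg.svd(q-c,full_matrices=False);r=(q-c)@v[2];k=abs(r)<max(1.0,2*np.median(abs(r)))
        q=q[k]
    return q.mean(0),v[2],np.sqrt((((q-q.mean(0))@v[2])**2).mean()),len(q)
E
python3 - <<'E'
from fit import *
S=load('side','s0');T=load('top','t0')
# grey rim
allp=[]
for nm,(h,d,P),box in(('side',S,None),('top',T,None)):
    m=(d>0)&(P[...,0]>520)&(P[...,0]<700)&(P[...,1]>-300)&(P[...,1]<-60)
    for z in(96,):
        q=P[m&(P[...,2]>94)&(P[...,2]<106)]
        r=cv2.minAreaRect(q[:,:2].astype(np.float32));print(nm,'rim',r,len(q),np.median(q[:,2]))
        allp.append(q)
    om=cv2.inRange(h,(8,180,110),(16,255,255))>0
    q=P[m&om&(P[...,2]>60)&(P[...,2]<94)]
    if len(q)>50:print('orange plane',plane(q))
    q=P[m&(P[...,2]>57)&(P[...,2]<75)&(P[...,1]<-195)]
    # tin
    if len(q):print('tin lid?',np.percentile(q,[1,50,99],axis=0).round(1).tolist(),len(q))
    q=P[m&(P[...,2]>-5)&(P[...,2]<12)&(abs(P[...,0]-611)<30)&(abs(P[...,1]+160)<25)]
    if len(q):print('floor',np.median(q[:,2]))
# tamper
for nm,(h,d,P) in(('side',S),('top',T)):
    m=(d>0)&(P[...,0]>380)&(P[...,0]<480)&(P[...,1]>-50)&(P[...,1]<100)&(P[...,2]>6)
    q=P[m];
    hi=q[q[:,2]>46]; lo=q[q[:,2]<22]
    for z,w in(('handle',hi),('foot',lo)):
        print('tamper',nm,z,len(w),np.percentile(w,[2,50,98],axis=0).round(1).tolist())
        if len(w): print(cv2.minEnclosingCircle(w[:,:2].astype(np.float32)))
E
```

```text
side rim ((606.6095581054688, -186.19448852539062), (182.9150848388672, 131.06500244140625), 87.2855224609375) 647 99.06513083571627
orange plane (array([ 609.72352493, -100.60352215,   77.44462209]), array([-0.04060535, -0.99916116, -0.00530813]), np.float64(0.9412862575818867), 328)
tin lid? [[538.4, -271.6, 57.2], [611.5, -252.6, 64.8], [663.9, -208.8, 74.5]] 390
top rim ((606.9710693359375, -184.6793212890625), (174.56614685058594, 132.36422729492188), 87.46170043945312) 637 99.29716250440799
tin lid? [[538.0, -265.3, 57.2], [613.7, -232.6, 64.1], [667.0, -197.4, 74.6]] 278
floor 3.660456357607563
tamper side handle 206 [[412.0, -15.8, 47.5], [425.9, 1.2, 73.4], [439.6, 7.3, 84.2]]
((425.4282531738281, -5.3031768798828125), 15.490903854370117)
tamper side foot 161 [[400.6, -25.4, 7.1], [428.7, 8.8, 18.2], [450.0, 18.8, 21.8]]
((430.6536560058594, -7.165989398956299), 43.1722297668457)
tamper top handle 109 [[411.2, -19.7, 57.1], [422.7, -6.9, 79.6], [438.5, 7.4, 86.2]]
((425.03875732421875, -5.811493873596191), 14.811247825622559)
tamper top foot 108 [[395.0, -43.0, 6.4], [419.7, -6.4, 19.4], [454.9, 72.4, 21.8]]
((431.11602783203125, 15.811659812927246), 68.03675842285156)
```

```bash
cat > turq.py <<'E'
from fit import *
def turq(S,T,lo,hi,ax=None):
    """fit turquoise tote inside world box; returns center, axes"""
    Q=[];O=[]
    for h,d,P in(S,T):
        b=(d>0)&np.all((P>lo)&(P<hi),axis=2)
        Q.append(P[b&(cv2.inRange(h,(83,90,40),(103,255,255))>0)]);O.append(P[b&(cv2.inRange(h,(6,170,90),(17,255,255))>0)])
    return Q,O
E
python3 - <<'E'
from turq import *
S=load('side','s0');T=load('top','t0')
Q,O=turq(S,T,(460,60,20),(650,275,190))
o=O[0]; c,n,r,k=plane(o[o[:,2]>75]); n*=np.sign(n[1]);print('orange plane',c,n,r,k)
# rim: outer envelope along tote z. initial y axis
zt=np.array([-.5,0,.866])
x=n; 
for it in range(3):
    y=np.cross(zt,x);y/=np.linalg.norm(y);z=np.cross(x,y)
    A=np.stack([x,y,z])
    for nm,q in(('side',Q[0]),('top',Q[1]),('both',np.vstack(Q+O))):
        w=q@A.T; top=np.percentile(w[:,2],98)
        rim=q[(w[:,2]>top-4)]
        print(it,nm,'ext',np.percentile(w,[1,99],axis=0).round(1).tolist(),'top',top)
    cc,nn,rr,kk=plane(rim);nn*=np.sign(nn[2]);print('rim plane',nn,rr,kk); zt=nn-x*(nn@x);zt/=np.linalg.norm(zt)
w=rim@A.T
print(cv2.minAreaRect(w[:,:2].astype(np.float32)),np.degrees(np.arctan2(x[1],x[0])),x,y,z,x@z)
cx=(np.percentile(w[:,0],.5)+np.percentile(w[:,0],99.5))/2;cy=(np.percentile(w[:,1],.5)+np.percentile(w[:,1],99.5))/2
print(np.percentile(w,[.5,99.5],axis=0),'C',A.T@np.array([cx,cy,np.median(w[:,2])-50]))
E
```

```text
orange plane [540.99940063 245.54489803 120.64446771] [-0.13866916  0.99033007  0.00414959] 0.579622844337182 614
0 side ext [[-0.5, -618.3, -255.6], [153.4, -489.8, -155.6]] top -156.33149395494502
0 top ext [[-2.4, -618.3, -257.8], [159.3, -489.9, -154.7]] top -155.60773941294195
0 both ext [[-2.0, -618.2, -256.8], [170.4, -489.8, -155.2]] top -155.92486709647005
rim plane [-0.49588597 -0.0719915   0.86539836] 0.7011942328251545 662
1 side ext [[-0.5, -617.3, -258.5], [153.4, -488.9, -158.6]] top -159.3595339357182
1 top ext [[-2.4, -617.3, -260.7], [159.3, -489.1, -157.7]] top -158.5175321253401
1 both ext [[-2.0, -617.3, -259.7], [170.4, -488.9, -158.1]] top -158.90560481389173
rim plane [-0.49657514 -0.07205553  0.86499776] 0.7355181445377366 691
2 side ext [[-0.5, -617.2, -259.0], [153.4, -488.8, -159.1]] top -159.83809198509988
2 top ext [[-2.4, -617.2, -261.1], [159.3, -489.0, -158.2]] top -158.97452982440996
2 both ext [[-2.0, -617.1, -260.1], [170.4, -488.8, -158.6]] top -159.35732787552743
rim plane [-0.49665961 -0.0719514   0.86495794] 0.7320942964700451 688
((83.31224060058594, -551.8278198242188), (176.16152954101562, 132.01290893554688), 0.4234187602996826) 97.97091270380419 [-0.13866916  0.99033007  0.00414959] [-0.8569328  -0.117888   -0.50176547] [-0.49642425 -0.07313532  0.86499375] 9.974659986866641e-18
[[  -2.73401378 -617.37578255 -163.31001021]
 [ 170.90543868 -486.60304891 -156.38190286]] C [566.06377999 163.77127345  94.87325925]
```

Call:
apply_moves:
  turn:
    - [0, 0, -0.111]
    - [0, 0, -0.111]
    - [0, 0, -0.111]
    - [0, 0, -0.111]
    - [0, 0, -0.111]
    - [0, 0, -0.111]
    - [0, 0, -0.111]
    - [0, 0, -0.111]
    - [0, 0, -0.111]
    - [0, 0, -0.111]
    - [0, 0, -0.111]
    - [0, 0, -0.111]
  xyz:
    - [20.4, -52.5, 0]
    - [20.4, -52.5, 0]
    - [20.4, -52.5, 0]
    - [20.4, -52.5, 0]
    - [20.4, -52.5, 0]
    - [20.4, -52.5, 0]
    - [20.4, -52.5, 0]
    - [20.4, -52.5, 0]
    - [20.4, -52.5, 0]
    - [20.4, -52.5, 0]
    - [20.4, -52.5, 0]
    - [20.4, -52.5, 0]
  hand: [70, 70, 70, 70, 70, 70, 70, 70, 70, 70, 70, 70]

```text
t: 1.6
eef_pos: [425.7, -7.5, 214.5]
tcp_rot: [0.0, 0.724, 0.69, 0.0]
contact_force: [-0.5, 0.2, 0.2]
width: 69.9
```

Call:
apply_moves:
  turn:
    - [0, 0, 0]
    - [0, 0, 0]
  xyz:
    - [0, 0, 0]
    - [0, 0, 0]
  hand: [70, 70]

```text
t: 1.85
eef_pos: [425.2, -5.4, 214.2]
tcp_rot: [-0.001, 0.722, 0.692, -0.0]
contact_force: [0.5, -0.4, 0.3]
width: 70.1
```

Call:
apply_moves:
  turn:
    - [0, 0, 0]
    - [0, 0, 0]
    - [0, 0, 0]
    - [0, 0, 0]
    - [0, 0, 0]
    - [0, 0, 0]
    - [0, 0, 0]
    - [0, 0, 0]
    - [0, 0, 0]
    - [0, 0, 0]
    - [0, 0, 0]
    - [0, 0, 0]
  xyz:
    - [0, 0, -40]
    - [0, 0, -40]
    - [0, 0, -35]
    - [0, 0, -25]
    - [0, 0, -20]
    - [0, 0, -11]
    - [0, 0, 0]
    - [0, 0, 0]
    - [0, 0, 0]
    - [0, 0, 0]
    - [0, 0, 0]
    - [0, 0, 0]
  hand: [70, 70, 70, 70, 70, 70, 70, 22, 22, 22, 22, 22]
  squeeze: 25

```text
t: 3.35
eef_pos: [426.2, -5.8, 44.1]
tcp_rot: [0.001, 0.722, 0.692, 0.001]
contact_force: [3.0, 0.2, 3.1]
width: 29.6
```

Call:
apply_moves:
  turn:
    - [0, 0, 0]
    - [0, 0, 0]
    - [0, 0, 0]
  xyz:
    - [0, 0, 0]
    - [0, 0, 0]
    - [0, 0, 5]
  hand: [22, 22, 22]

```text
t: 3.72
eef_pos: [424.0, -5.4, 47.6]
tcp_rot: [-0.001, 0.722, 0.692, -0.001]
contact_force: [-0.3, 0.9, -3.4]
width: 29.6
```

Call:
apply_moves:
  turn:
    - [0, 0, 0]
    - [0, 0, 0]
    - [0, 0, 0]
    - [0, 0, 0]
    - [0, 0, 0]
    - [0, 0, 0]
    - [0, 0, 0]
    - [0, 0, 0]
    - [0, 0, 0]
    - [0, 0, 0]
    - [0, 0, 0]
  xyz:
    - [0, 0, 35]
    - [0, 0, 35]
    - [0, 0, 35]
    - [0, 0, 35]
    - [30, -25, 0]
    - [40, -32, 0]
    - [40, -32, 0]
    - [40, -32, 0]
    - [32.4, -28.5, 0]
    - [0, 0, 0]
    - [0, 0, 0]
  hand: [22, 22, 22, 22, 22, 22, 22, 22, 22, 22, 22]

```text
t: 5.1
eef_pos: [606.7, -154.5, 187.3]
tcp_rot: [-0.002, 0.722, 0.692, -0.001]
contact_force: [0.5, -0.2, -2.1]
width: 29.3
```

```bash
python3 - <<'E'
from fit import *
snap('side','s1')
s=cv2.imread('pics/s1.png');cv2.imwrite('pics/c1.png',cv2.resize(s[80:400,160:480],None,fx=1.8,fy=1.8,interpolation=3))
print({k:np.round(v,3) for k,v in observe().items() if k in('eef_pos','tcp_rot','contact_force')})
for n,f in(('side','s0'),('top','t0')):
    h,d,P=load(n,f)
    m=(d>0)&(abs(P[...,0]-611)<36)&(P[...,1]>-262)&(P[...,1]<-190)&(P[...,2]>60)&(P[...,2]<67)
    q=P[m];print(n,len(q),np.percentile(q,[1,50,99],axis=0).round(1).tolist(),cv2.minEnclosingCircle(q[:,:2].astype(np.float32)))
E
```

```text
{'eef_pos': array([ 606.741, -154.328,  187.694]), 'tcp_rot': array([-0.001,  0.722,  0.692, -0.001]), 'contact_force': array([ 0.159,  0.644, -3.484])}
side 110 [[584.7, -261.2, 60.2], [613.1, -230.2, 63.9], [630.8, -212.9, 66.8]] ((601.9803466796875, -238.14694213867188), 31.59074592590332)
top 127 [[594.0, -261.9, 60.5], [613.5, -229.5, 63.6], [630.5, -212.4, 66.9]] ((607.0694580078125, -238.0147247314453), 28.57904052734375)
```

View pics/c1.png

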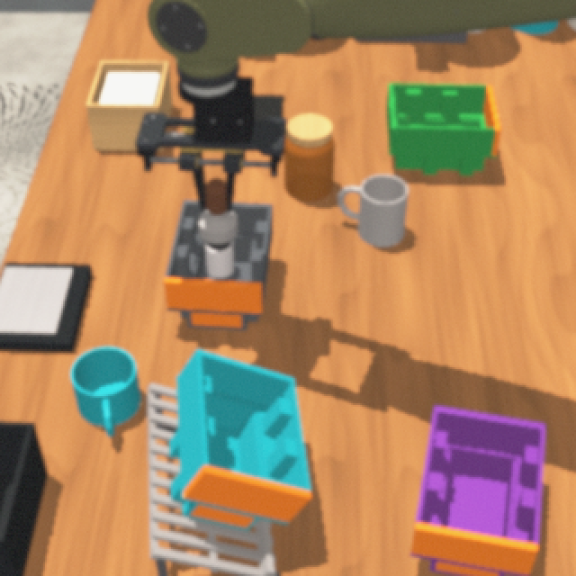

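Call:
apply_moves:
  turn:
    - [0, 0, 0]
    - [0, 0, 0]
    - [0, 0, 0]
    - [0, 0, 0]
    - [0, 0, 0]
    - [0, 0, 0]
    - [0, 0, 0]
    - [0, 0, 0]
  xyz:
    - [0, 0, -35]
    - [0, 0, -35]
    - [0, 0, -30]
    - [0, 0, -20]
    - [0, 0, -10]
    - [0, 0, -6]
    - [0, 0, -3]
    - [0, 0, 0]
  hand: [22, 22, 22, 22, 22, 22, 22, 22]

```text
t: 6.15
eef_pos: [608.4, -155.3, 50.3]
tcp_rot: [0.0, 0.722, 0.692, 0.0]
contact_force: [0.1, 0.4, -3.3]
width: 29.3
```

Call:
apply_moves:
  turn:
    - [0, 0, 0]
    - [0, 0, 0]
    - [0, 0, 0]
  xyz:
    - [0, 0, -1]
    - [0, 0, -1]
    - [0, 0, 0]
  hand: [22, 22, 22]

```text
t: 6.52
eef_pos: [608.3, -155.3, 48.1]
tcp_rot: [0.0, 0.722, 0.692, 0.0]
contact_force: [0.1, 0.1, -0.7]
width: 29.9
```

Call:
apply_moves:
  turn:
    - [0, 0, 0]
    - [0, 0, 0]
    - [0, 0, 0]
    - [0, 0, 0]
    - [0, 0, 0]
    - [0, 0, 0]
    - [0, 0, 0]
    - [0, 0, 0]
    - [0, 0, 0]
  xyz:
    - [0, 0, 0]
    - [0, 0, 0]
    - [0, 0, 0]
    - [0, 0, 0]
    - [0, 0, 10]
    - [0, 0, 25]
    - [0, 0, 35]
    - [0, 0, 50]
    - [0, 0, 50]
  hand: [32, 38, 44, 48, 48, 48, 48, 48, 48]

```text
t: 7.65
eef_pos: [607.8, -155.1, 219.8]
tcp_rot: [0.0, 0.722, 0.692, 0.0]
contact_force: [1.4, 0.0, -0.3]
width: 48.1
```

Call:
apply_moves:
  turn:
    - [0, 0, 0.146]
    - [0, 0, 0.146]
    - [0, 0, 0.146]
    - [0, 0, 0.146]
    - [0, 0, 0.146]
    - [0, 0, 0.146]
    - [0, 0, 0.146]
    - [0, 0, 0.146]
    - [0, 0, 0.146]
    - [0, 0, 0.146]
    - [0, 0, 0.146]
    - [0, 0, 0.148]
  xyz:
    - [-8.6, 32.7, 5]
    - [-8.6, 32.7, 5]
    - [-8.6, 32.7, 5]
    - [-8.6, 32.7, 5]
    - [-8.6, 32.7, 5]
    - [-8.6, 32.7, 5]
    - [-8.6, 32.7, 5]
    - [-8.6, 32.7, 5]
    - [-8.6, 32.7, 5]
    - [-8.6, 32.7, 5]
    - [-8.6, 32.6, 5]
    - [-8.7, 32.4, 5]
  hand: [50, 50, 50, 50, 50, 50, 50, 50, 50, 50, 50, 50]

```text
t: 9.15
eef_pos: [504.3, 237.9, 278.8]
tcp_rot: [0.001, -0.072, 0.997, 0.0]
contact_force: [0.9, 0.6, -0.6]
width: 49.9
```

Call:
apply_moves:
  turn:
    - [0.0183, -0.13, -0.0005]
    - [0.0183, -0.13, -0.0005]
    - [0.0183, -0.13, -0.0005]
    - [0.0183, -0.13, -0.0005]
    - [0, 0, 0]
    - [0, 0, 0]
  xyz:
    - [0, 0, -24]
    - [0, 0, -24]
    - [0, 0, -24]
    - [0, 0, -23.2]
    - [0, 0, 0]
    - [0, 0, 0]
  hand: [50, 50, 50, 50, 50, 50]

```text
t: 9.9
eef_pos: [506.2, 237.4, 185.6]
tcp_rot: [0.26, -0.067, 0.963, 0.019]
contact_force: [0.1, 0.9, 1.7]
width: 49.7
```

```bash
python3 - <<'E'
from fit import *
from scipy.spatial.transform import Rotation as Ro
s,ds=snap('side','s2');t,dt=snap('top','t2')
o=observe();q=o['tcp_rot'];print(o['eef_pos'],Ro.from_quat([q[1],q[2],q[3],q[0]]).as_matrix().round(3).tolist(),o['joint_pos'].round(2))
cv2.imwrite('pics/c2.png',np.hstack([cv2.resize(s[180:400,200:380],(400,489),interpolation=3),cv2.resize(t[160:300,160:400][:, :200],(398,489)[:2] if 0 else (400,489),interpolation=3)]))
for n,f in(('side','s2'),('top','t2')):
    h,d,P=load(n,f)
    b=(d>0)&(abs(P[...,0]-608)<32)&(abs(P[...,1]+158)<40)&(P[...,2]>50)&(P[...,2]<92)
    q=P[b]; q2=q[q[:,2]>70];print(n,len(q),np.percentile(q2,[1,50,99],axis=0).round(1).tolist(),cv2.minEnclosingCircle(q2[:,:2].astype(np.float32)))
E
```

```text
[507.18496298 237.60103784 186.58096967] [[-0.855, -0.137, 0.5], [-0.118, 0.991, 0.071], [-0.505, 0.002, -0.863]] [ 0.41 -0.36  2.21 -0.19  0.79 -1.19]
side 133 [[591.2, -164.9, 70.7], [605.1, -150.8, 83.3], [618.0, -141.0, 89.3]] ((605.0672607421875, -153.0147247314453), 14.297210693359375)
top 120 [[592.0, -169.0, 73.7], [603.5, -154.5, 84.3], [617.8, -141.9, 90.9]] ((605.4927978515625, -154.89825439453125), 14.516493797302246)
```

View pics/c2.png

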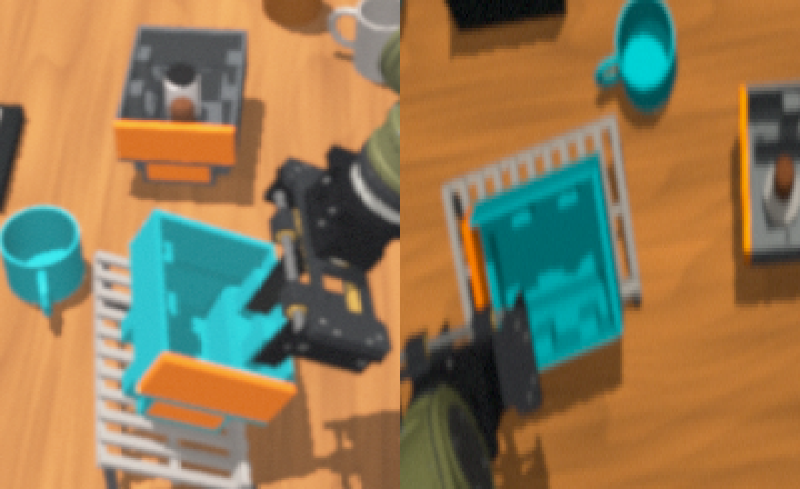

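Call:
apply_moves:
  turn:
    - [0, 0, 0]
    - [0, 0, 0]
    - [0, 0, 0]
    - [0, 0, 0]
    - [0, 0, 0]
  xyz:
    - [9, 1.3, -17]
    - [9, 1.3, -17]
    - [7, 1, -14]
    - [0, 0, 0]
    - [0, 0, 0]
  hand: [50, 50, 50, 50, 50]

```text
t: 10.62
eef_pos: [530.3, 240.7, 135.4]
tcp_rot: [0.259, -0.067, 0.963, 0.018]
contact_force: [0.4, -0.0, 0.4]
width: 49.7
```

```bash
python3 - <<'E'
from h import *
s,ds=snap('side','s3');t,dt=snap('top','t3')
o=observe();p=o['eef_pos'];print(p)
tgt=np.array([549.3,243.4,104.7]);print('to go',tgt-p)
M=np.array([530,240.5,138.4])
for n,im in(('side',s),('top',t)):
    for P,c in((p,(0,0,255)),(M,(0,255,0)),(tgt,(255,0,0))):
        u=proj(n,P)[0];cv2.circle(im,(int(u[0]),int(u[1])),1,c,-1);print(n,u.round(1))
cv2.imwrite('pics/c3.png',np.hstack([cv2.resize(s[270:410,240:380],(400,400),interpolation=0),cv2.resize(t[180:300,170:290],(400,400),interpolation=0)]))
E
```

```text
[530.11615705 240.69614751 135.60627141]
to go [ 19.18384295   2.70385249 -30.90627141]
side [303.4 348.5]
side [303.4 347.6]
side [293.7 358.7]
top [200.1 247.5]
top [199.9 247.3]
top [202.1 242.6]
```

View pics/c3.png

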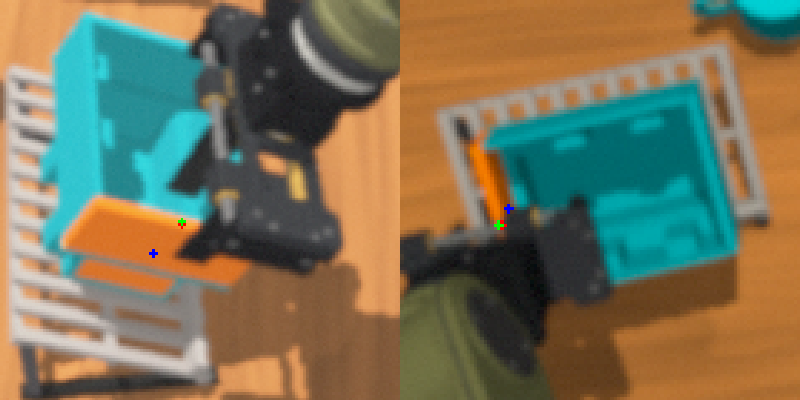

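Call:
apply_moves:
  turn:
    - [0, 0, 0]
    - [0, 0, 0]
    - [0, 0, 0]
    - [0, 0, 0]
    - [0, 0, 0]
    - [0, 0, 0]
    - [0, 0, 0]
    - [0, 0, 0]
    - [0, 0, 0]
    - [0, 0, 0]
  xyz:
    - [7, 1, -11]
    - [6, 0.9, -10]
    - [6, 0.8, -10]
    - [0, 0, 0]
    - [0, 0, 0]
    - [0, 0, 0]
    - [0, 0, 0]
    - [0, 0, 0]
    - [0, 0, 0]
    - [0, 0, 0]
  hand: [50, 50, 50, 40, 30, 20, 12, 4, 4, 4]
  squeeze: 40

```text
t: 11.98
eef_pos: [548.7, 243.0, 103.8]
tcp_rot: [0.259, -0.067, 0.963, 0.018]
contact_force: [-2.7, -2.4, 3.8]
width: 8.9
```

Call:
apply_moves:
  turn:
    - [0, 0, 0]
    - [0, 0, 0]
    - [0, 0, 0]
  xyz:
    - [0, 0, 0]
    - [0, 0, 0]
    - [0, 0, 0]
  hand: [4, 4, 4]

```text
t: 12.35
eef_pos: [548.8, 243.0, 103.8]
tcp_rot: [0.259, -0.067, 0.963, 0.018]
contact_force: [-3.2, -3.2, 5.8]
width: 8.7
```

Call:
apply_moves:
  turn:
    - [0, 0, 0]
    - [0, 0, 0]
    - [0, 0, 0]
    - [0, 0, 0]
    - [0, 0, 0]
    - [0, 0, 0]
    - [0, 0, 0]
    - [0, 0, 0]
  xyz:
    - [0, 0, 8]
    - [0, 0, 15]
    - [0, 0, 25]
    - [0, 0, 35]
    - [0, 0, 40]
    - [0, 0, 40]
    - [0, 0, 20]
    - [0, 0, 0]
  hand: [4, 4, 4, 4, 4, 4, 4, 4]

```text
t: 13.35
eef_pos: [549.1, 243.5, 288.4]
tcp_rot: [0.26, -0.066, 0.963, 0.019]
contact_force: [0.0, -0.2, -4.0]
width: 8.7
```

```bash
python3 - <<'E'
from h import *
s,ds=snap('side','s4')
o=observe();print(o['eef_pos'],o['width'],o['contact_force'],o['wrist_torque'],o['joint_pos'].round(2))
cv2.imwrite('pics/c4.png',cv2.resize(s[150:420,150:470],None,fx=1.8,fy=1.8,interpolation=3))
E
```

```text
[548.2877829  243.13990465 285.77815105] 8.725350325012862 [-0.24944591 -0.22557248 -3.46185065] [0.23376457 0.70875806 0.03043157] [ 0.39 -0.33  2.02 -0.15  0.95 -1.26]
```

View pics/c4.png

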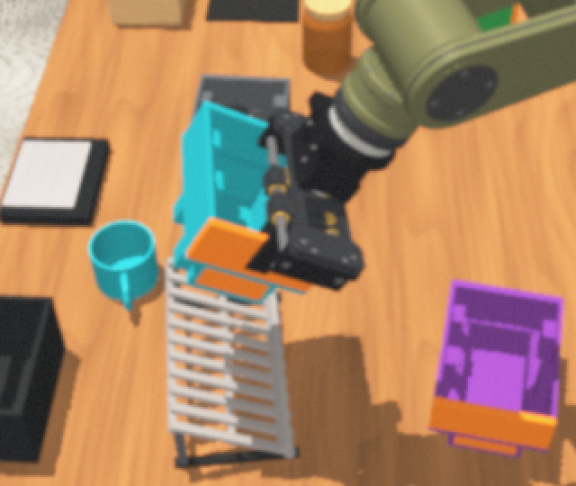

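Call:
apply_moves:
  turn:
    - [-0.0183, 0.13, 0.0005]
    - [-0.0183, 0.13, 0.0005]
    - [-0.0183, 0.13, 0.0005]
    - [-0.0183, 0.13, 0.0005]
    - [0, 0, 0]
    - [0, 0, 0]
  xyz:
    - [0, 0, 5]
    - [0, 0, 5]
    - [0, 0, 5]
    - [0, 0, 5]
    - [0, 0, 0]
    - [0, 0, 0]
  hand: [4, 4, 4, 4, 4, 4]

```text
t: 14.15
eef_pos: [547.9, 243.0, 304.1]
tcp_rot: [-0.001, -0.07, 0.998, -0.0]
contact_force: [0.7, -0.3, -1.7]
width: 8.5
```

Call:
apply_moves:
  turn:
    - [0, 0, -0.166]
    - [0, 0, -0.166]
    - [0, 0, -0.166]
    - [0, 0, -0.166]
    - [0, 0, -0.166]
    - [0, 0, -0.166]
    - [0, 0, -0.166]
    - [0, 0, -0.166]
    - [0, 0, -0.166]
    - [0, 0, -0.166]
  xyz:
    - [2.7, -25.6, 0]
    - [2.7, -25.6, 0]
    - [2.7, -25.6, 0]
    - [2.7, -25.6, 0]
    - [2.7, -25.6, 0]
    - [2.7, -25.6, 0]
    - [2.7, -25.6, 0]
    - [2.7, -25.6, 0]
    - [2.7, -25.6, 0]
    - [2.7, -25.6, 0]
  hand: [4, 4, 4, 4, 4, 4, 4, 4, 4, 4]

```text
t: 15.4
eef_pos: [574.7, -13.4, 306.0]
tcp_rot: [0.001, 0.691, 0.723, 0.0]
contact_force: [0.2, -0.3, -3.4]
width: 8.8
```

```bash
python3 - <<'E'
from h import *
o=observe();print(o['eef_pos'],o['tcp_rot'].round(3),o['width'],o['contact_force'].round(1),o['wrist_torque'].round(2),o['joint_pos'].round(2))
E
```

```text
[574.72284574 -13.40861867 305.95363166] [0.001 0.691 0.723 0.   ] 8.763424308784918 [ 0.2 -0.3 -3.4] [-0.03 -0.17 -0.04] [-0.12 -0.08  1.71 -0.    1.51 -0.16]
```

Call:
apply_moves:
  turn:
    - [0, 0, -0.166]
    - [0, 0, -0.166]
    - [0, 0, -0.166]
    - [0, 0, -0.166]
    - [0, 0, -0.166]
    - [0, 0, -0.166]
    - [0, 0, -0.166]
    - [0, 0, -0.166]
    - [0, 0, -0.166]
    - [0, 0, -0.166]
    - [0, 0, 0]
    - [0, 0, 0]
  xyz:
    - [2.8, -25.5, 0]
    - [2.8, -25.5, 0]
    - [2.8, -25.5, 0]
    - [2.8, -25.5, 0]
    - [2.8, -25.5, 0]
    - [2.8, -25.5, 0]
    - [2.8, -25.5, 0]
    - [2.8, -25.5, 0]
    - [2.8, -25.5, 0]
    - [2.8, -25.5, 0]
    - [0, 0, 0]
    - [0, 0, 0]
  hand: [4, 4, 4, 4, 4, 4, 4, 4, 4, 4, 4, 4]

```text
t: 16.9
eef_pos: [603.0, -267.1, 306.1]
tcp_rot: [0.0, 1.0, -0.018, -0.0]
contact_force: [0.4, 0.4, -2.8]
width: 8.7
```

```bash
python3 - <<'E'
from turq import *
s,ds=snap('side','s5');t,dt=snap('top','t5')
o=observe();print(o['eef_pos'],o['tcp_rot'].round(3),o['width'],o['contact_force'].round(1),o['joint_pos'].round(2))
cv2.imwrite('pics/c5.png',np.hstack([cv2.resize(s[60:330,180:420],(400,450),interpolation=3),cv2.resize(t[130:270,290:430],(400,450),interpolation=3)]))
S=load('side','s5');T=load('top','t5')
Q,O=turq(S,T,(500,-330,200),(720,-60,380))
for nm,q in(('side',Q[0]),('top',Q[1])):
    if len(q)<20: print(nm,len(q));continue
    print(nm,len(q),np.percentile(q,[1,50,99],axis=0).round(1).tolist())
    zt=np.percentile(q[:,2],98);rim=q[q[:,2]>zt-4];print('rim z',zt,cv2.minAreaRect(rim[:,:2].astype(np.float32)))
    cc,nn,r,k=plane(rim);print('rim plane',cc,nn,r,k)
E
```

```text
[ 603.38599874 -266.85599969  306.46959051] [ 0.     1.    -0.018  0.   ] 8.732661515014188 [ 0.8 -0.2 -2.8] [-0.5   0.11  1.52 -0.    1.52  1.11]
side 3195 [[537.4, -259.2, 247.2], [608.1, -112.6, 308.4], [667.4, -94.1, 346.3]]
rim z 345.50160082071164 ((602.8773193359375, -175.54534912109375), (161.83958435058594, 130.38792419433594), 87.65544128417969)
rim plane [ 606.45051767 -129.92126394  343.9384904 ] [ 0.00145807 -0.00108599 -0.99999835] 0.8407447545144644 251
top 2496 [[539.1, -190.1, 244.6], [629.4, -140.3, 292.9], [668.8, -96.1, 346.6]]
rim z 345.9905056947934 ((604.6630249023438, -138.89849853515625), (86.77751159667969, 132.02525329589844), 87.32559204101562)
rim plane [ 605.69298055 -116.71753234  344.28058478] [-0.00439627  0.00231319  0.99998766] 0.821475514077799 261
```

View pics/c5.png

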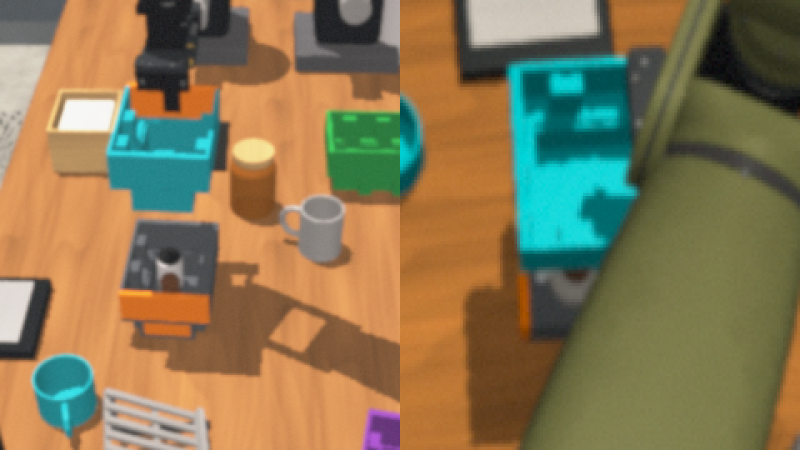

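```bash
python3 - <<'E'
from turq import *
S0=load('side','s0');T0=load('top','t0');S=load('side','s5');T=load('top','t5')
a=np.radians(87.5);xg=np.array([np.cos(a),np.sin(a)]);yg=np.array([-xg[1],xg[0]])
h,d,P=S0
m=(d>0)&(P[...,0]>520)&(P[...,0]<700)&(P[...,1]>-120)&(P[...,1]<-80)&(P[...,2]>60)&(P[...,2]<94)
c,n,r,k=plane(P[m]);n*=np.sign(n[1]);print('grey face',c,n,r,k)
h,d,P=S
m=(d>0)&(P[...,0]>520)&(P[...,0]<700)&(P[...,1]>-130)&(P[...,1]<-80)&(P[...,2]>302)&(P[...,2]<338)
c2,n2,r,k=plane(P[m]);n2*=np.sign(n2[1]);print('turq face',c2,n2,r,k, np.degrees(np.arctan2(n2[1],n2[0])),np.degrees(np.arctan2(n[1],n[0])))
print('face offset along xg (turq-grey)',(c2[:2]-c[:2])@xg)
def side(D,zlo,zhi,nm):
    h,d,P=D
    for yl,yh in((-150,-120),(-180,-150),(-210,-180)):
        m=(d>0)&(P[...,0]>500)&(P[...,0]<710)&(P[...,1]>yl)&(P[...,1]<yh)&(P[...,2]>zlo)&(P[...,2]<zhi)
        q=P[m][:,:2]@yg
        lo,hi=q[q<np.median(q)-0],q
        if len(q)>5: print(nm,yl,len(q),np.percentile(q,[1,99]).round(1),'mid',np.percentile(q,[1,99]).mean().round(1))
side(S0,96,104,'grey side');side(T0,96,104,'grey top');side(S,341,349,'turq side');side(T,341,349,'turq top')
print('grey c est',np.array([606.7,-186])@yg,np.array([606.7,-186])@xg,'TCP',observe()['eef_pos'][:2]@yg)
E
```

```text
grey face [ 608.39013112 -100.55980253   77.58789309] [0.04000907 0.99919368 0.00335565] 0.9433004176980548 336
turq face [606.54200846 -98.99819799 319.67628138] [0.03116977 0.9982679  0.04989641] 0.7333661545607957 442 88.21158605920616 87.70702403034474
face offset along xg (turq-grey) 1.4795042625828727
grey side -150 40 [-679.9 -548.9] mid -614.4
grey side -180 32 [-678.6 -549.1] mid -613.8
grey side -210 36 [-678.3 -549. ] mid -613.6
grey top -150 45 [-679.3 -548.9] mid -614.1
grey top -180 47 [-678.6 -548.8] mid -613.7
grey top -210 52 [-679.3 -548.5] mid -613.9
turq side -150 48 [-675.1 -544.7] mid -609.9
turq side -180 39 [-674.8 -545.1] mid -609.9
turq side -210 37 [-675.2 -545.1] mid -610.1
turq top -150 81 [-675.5 -544.3] mid -609.9
turq top -180 57 [-676.6 -544.7] mid -610.6
turq top -210 8 [-673.8 -670.7] mid -672.2
grey c est -614.2357620836657 -159.35908689967619 TCP -614.4518041858702
```

Call:
apply_moves:
  turn:
    - [0, 0, 0]
    - [0, 0, 0]
    - [0, 0, 0]
    - [0, 0, 0]
    - [0, 0, 0]
    - [0, 0, 0]
    - [0, 0, 0]
  xyz:
    - [3.8, -1.7, -20]
    - [0, 0, -30]
    - [0, 0, -30]
    - [0, 0, -25]
    - [0, 0, -20]
    - [0, 0, -7]
    - [0, 0, 0]
  hand: [4, 4, 4, 4, 4, 4, 4]

```text
t: 17.88
eef_pos: [607.5, -269.4, 174.1]
tcp_rot: [-0.0, 1.0, -0.019, -0.0]
contact_force: [0.6, 0.0, -3.1]
width: 8.7
```

```bash
python3 - <<'E'
from turq import *
s,ds=snap('side','s6');t,dt=snap('top','t6')
o=observe();print(o['eef_pos'],o['tcp_rot'].round(3),o['contact_force'].round(1))
S0=load('side','s0');S=load('side','s6');T=load('top','t6')
a=np.radians(87.5);xg=np.array([np.cos(a),np.sin(a)]);yg=np.array([-xg[1],xg[0]])
h,d,P=S
g=(d>0)&(P[...,0]>520)&(P[...,0]<700)&(P[...,1]>-130)&(P[...,1]<-80)
for nm,lo,hi in(('grey',62,94),('turq',172,200)):
    c,n,r,k=plane(P[g&(P[...,2]>lo)&(P[...,2]<hi)]);n*=np.sign(n[1]);print(nm,c,n.round(3),r,k,'along xg',c[:2]@xg)
for nm,D in(('side',S),('top',T)):
    h,d,P=D
    for yl,yh in((-130,-105),(-160,-130),(-190,-160),(-220,-190),(-250,-220)):
        m=(d>0)&(P[...,0]>500)&(P[...,0]<710)&(P[...,1]>yl)&(P[...,1]<yh)&(P[...,2]>198)&(P[...,2]<226)&(cv2.inRange(h,(83,90,40),(103,255,255))>0)
        z=P[m][:,2];
        if len(z)<10: continue
        zt=np.percentile(z,97); q=P[m&(P[...,2]>zt-4)]
        e=np.percentile(q[:,:2]@yg,[1,99]);print(nm,yl,len(q),'ztop',zt.round(1),np.median(q[:,2]).round(1),'yg',e.round(1),e.mean().round(1))
cv2.imwrite('pics/c6.png',np.hstack([cv2.resize(s[110:290,200:360],(400,450),interpolation=3),cv2.resize(t[130:270,290:430],(400,450),interpolation=3)]))
E
```

```text
[ 608.20377967 -269.88495143  175.81904274] [ 0.     1.    -0.019  0.001] [ 0.4  0.1 -2.4]
grey [ 609.46663769 -100.55635398   77.86859491] [0.041 0.999 0.019] 0.9588173183799098 323 along xg -73.87608525632012
turq [ 611.74354464 -101.24887619  186.20649821] [0.033 0.999 0.001] 1.1020599400998938 360 along xg -74.4686310533601
side -130 74 ztop 214.4 212.2 yg [-678.3 -549.3] -613.8
side -160 37 ztop 213.9 212.5 yg [-678.8 -548.9] -613.9
side -190 26 ztop 214.7 212.5 yg [-678.3 -549.3] -613.8
side -220 27 ztop 214.2 212.6 yg [-678.9 -549.4] -614.1
side -250 16 ztop 214.5 213.1 yg [-679.1 -552. ] -615.6
top -130 43 ztop 217.4 214.9 yg [-678.8 -549.4] -614.1
top -160 56 ztop 215.0 213.1 yg [-679.3 -549.4] -614.3
top -190 27 ztop 215.1 212.6 yg [-680.3 -584.4] -632.4
```

View pics/c6.png

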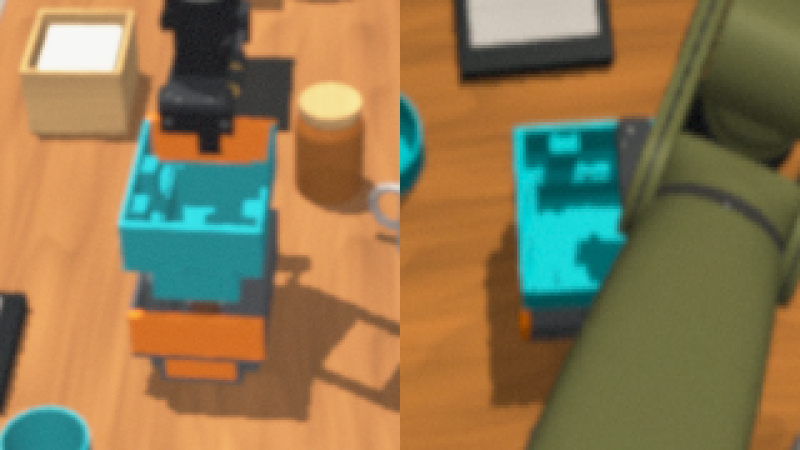

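Call:
apply_moves:
  turn:
    - [0, 0, 0]
    - [0, 0, 0]
    - [0, 0, 0]
    - [0, 0, 0]
    - [0, 0, 0]
    - [0, 0, 0]
  xyz:
    - [0, 0, -5]
    - [0, 0, -5]
    - [0, 0, -4]
    - [0, 0, -2]
    - [0, 0, -1]
    - [0, 0, 0]
  hand: [4, 4, 4, 4, 4, 4]

```text
t: 18.73
eef_pos: [607.5, -269.6, 157.5]
tcp_rot: [0.0, 1.0, -0.019, 0.0]
contact_force: [0.1, 0.5, -3.0]
width: 8.4
```

Call:
apply_moves:
  turn:
    - [0, 0, 0]
    - [0, 0, 0]
    - [0, 0, 0]
  xyz:
    - [0, 0, -1]
    - [0, 0, -1]
    - [0, 0, 0]
  hand: [4, 4, 4]

```text
t: 19.1
eef_pos: [607.4, -269.5, 155.3]
tcp_rot: [-0.0, 1.0, -0.019, -0.0]
contact_force: [0.2, 0.0, -3.1]
width: 8.7
```

Call:
apply_moves:
  turn:
    - [0, 0, 0]
    - [0, 0, 0]
    - [0, 0, 0]
  xyz:
    - [0, 0, -0.5]
    - [0, 0, -0.5]
    - [0, 0, 0]
  hand: [4, 4, 4]

```text
t: 19.48
eef_pos: [607.5, -269.5, 154.4]
tcp_rot: [-0.0, 1.0, -0.019, -0.0]
contact_force: [-0.3, 0.3, -4.3]
width: 8.7
```

Call:
apply_moves:
  turn:
    - [0, 0, 0]
    - [0, 0, 0]
    - [0, 0, 0]
  xyz:
    - [0, 0, -0.5]
    - [0, 0, -0.5]
    - [0, 0, 0]
  hand: [4, 4, 4]

```text
t: 19.85
eef_pos: [607.6, -269.6, 153.9]
tcp_rot: [0.0, 1.0, -0.019, 0.0]
contact_force: [0.4, 0.3, -0.3]
width: 8.9
```

Call:
apply_moves:
  turn:
    - [0, 0, 0]
    - [0, 0, 0]
  xyz:
    - [0, 0, -0.4]
    - [0, 0, 0]
  hand: [4, 4]

```text
t: 20.1
eef_pos: [607.6, -269.7, 153.9]
tcp_rot: [0.0, 1.0, -0.019, 0.0]
contact_force: [-1.4, 0.1, 1.5]
width: 9.0
```

```bash
python3 - <<'E'
from h import *
s,_=snap('side','s7')
cv2.imwrite('pics/c7.png',cv2.resize(s[110:290,200:360],(640,720)[:2] if 0 else (533,600),interpolation=3))
o=observe();print(o['eef_pos'],o['contact_force'],o['wrist_torque'])
E
```

```text
[ 607.64431896 -269.63410176  153.80836799] [-1.43027104 -0.67801795  2.75854441] [0.11102007 0.69590612 0.04430253]
```

View pics/c7.png

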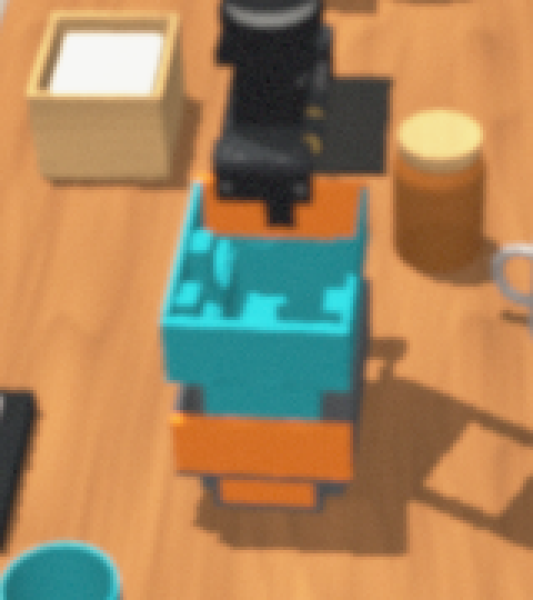

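The tote is resting on the posts. Release slowly and retreat straight up.

Call:
apply_moves:
  turn:
    - [0, 0, 0]
    - [0, 0, 0]
    - [0, 0, 0]
    - [0, 0, 0]
    - [0, 0, 0]
    - [0, 0, 0]
    - [0, 0, 0]
  xyz:
    - [0, 0, 0]
    - [0, 0, 0]
    - [0, 0, 0]
    - [0, 0, 0]
    - [0, 0, 0]
    - [0, 0, 0]
    - [0, 0, 0]
  hand: [9, 11, 14, 19, 25, 30, 30]
  squeeze: 5

```text
t: 21.02
eef_pos: [607.5, -269.6, 153.1]
tcp_rot: [0.0, 1.0, -0.019, 0.0]
contact_force: [-0.4, 0.3, 0.4]
width: 29.7
```

Call:
apply_moves:
  turn:
    - [0, 0, 0]
    - [0, 0, 0]
    - [0, 0, 0]
    - [0, 0, 0]
    - [0, 0, 0]
    - [0, 0, 0]
    - [0, 0, 0]
    - [0, 0, 0]
  xyz:
    - [0, 0, 8]
    - [0, 0, 15]
    - [0, 0, 25]
    - [0, 0, 40]
    - [0, 0, 50]
    - [-40, 0, 40]
    - [-50, 0, 0]
    - [0, 0, 0]
  hand: [30, 30, 30, 30, 30, 30, 30, 30]

```text
t: 22.02
eef_pos: [515.7, -269.7, 333.7]
tcp_rot: [0.001, 1.0, -0.02, 0.002]
contact_force: [-0.1, -0.4, -0.5]
width: 29.9
```

```bash
python3 - <<'E'
from turq import *
s,_=snap('side','s8');t,_=snap('top','t8')
o=observe();print(o['t'],o['eef_pos'],o['width'],o['contact_force'].round(1))
S=load('side','s8');T=load('top','t8')
a=np.radians(87.5);xg=np.array([np.cos(a),np.sin(a)]);yg=np.array([-xg[1],xg[0]])
h,d,P=S
g=(d>0)&(P[...,0]>520)&(P[...,0]<700)&(P[...,1]>-130)&(P[...,1]<-80)
for nm,lo,hi in(('grey',62,94),('turq',154,186)):
    c,n,r,k=plane(P[g&(P[...,2]>lo)&(P[...,2]<hi)]);n*=np.sign(n[1]);print(nm,c.round(1),n.round(3),r,k,'along xg',c[:2]@xg)
for nm,D in(('side',S),('top',T)):
    h,d,P=D
    m=(d>0)&(P[...,0]>500)&(P[...,0]<710)&(P[...,1]>-290)&(P[...,1]<-80)&(P[...,2]>188)&(P[...,2]<198)
    q=P[m];c,n,r,k=plane(q);print(nm,'rim',c.round(1),n.round(3),r,k,cv2.minAreaRect(q[:,:2].astype(np.float32)))
    e=np.percentile(q[:,:2]@yg,[1,99]);print(e,e.mean())
cv2.imwrite('pics/c8.png',np.hstack([cv2.resize(s[60:330,160:400],(400,450),interpolation=3),cv2.resize(t[100:310,250:460],(400,450),interpolation=3)]))
E
```

```text
22.125 [ 517.60951938 -269.64802926  332.40674404] 29.913856883153205 [-0.3 -0.4  0.1]
grey [ 606.9 -100.8   78.4] [0.038 0.998 0.045] 0.8566109286899155 300 along xg -74.19368402890453
turq [ 611.9 -101.5  170.1] [0.036 0.998 0.042] 0.834289536029165 340 along xg -74.67945077654771
side rim [ 606.8 -177.3  191.6] [-0.002  0.    -1.   ] 0.9801869245904185 376 ((607.1912841796875, -187.44659423828125), (182.2298126220703, 131.17361450195312), 87.77400207519531)
[-679.89840274 -549.51211536] -614.7052590496164
top rim [ 618.  -154.3  191.7] [-0.003 -0.004  1.   ] 0.9785538632143147 307 ((607.5169067382812, -185.423583984375), (175.1467742919922, 132.1761932373047), 88.02703094482422)
[-680.58384043 -549.06850213] -614.8261712802961
```

View pics/c8.png

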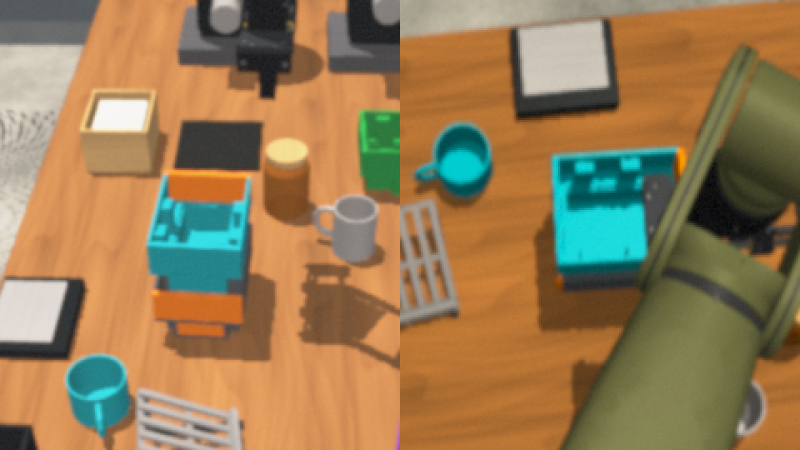

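Turquoise rim sits level at 191.7 mm (192 expected) and is aligned within about 1 mm. The orange end lies over the plain end, and the gripper is clear. Handing in.

```bash
python3 -c "
from h import *
print(job_done())"
```

```text
the job is handed in; nothing more can be done
None
```

I stood the tamper on the grey tote's floor beside the tin. Then I lifted the turquoise tote by its orange end wall, levelled it, turned it about 190°, and set it on the posts, where contact readings stayed within a few newtons. I let go and backed the gripper clear, finishing at about 22 s of the 54 s allowed.

- **Stack:** the turquoise rim is 191.7 mm up (192 expected) and level within about 0.005 rad. It is within about 1 mm of the grey tote in both directions, with its orange end over the plain end.
- **Tamper:** before stacking, both cameras showed its axis at about (605, -154) mm, which is about x = +32 mm in the grey tote. It looked upright there. I could not see the tamper or the tin after the turquoise tote went on top.
- **Bystanders:** the cup, pitcher and jar looked unmoved in the last pictures. I did not check the spoon after the start, but nothing went near it.
- **Disagreement:** the fitted end faces suggested a tilt of up to about 0.05 rad, while the rim showed the tote level. In the final view the two totes' end faces showed the same value, so I took it as measurement error.

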